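Open the touch-latch sample cabinet

ROBOT

A 6-joint arm with a two-finger parallel gripper is mounted at the origin on the work surface. World frame = base frame: x ahead of the robot, y to its left, z up, the work surface at z = 0. Lengths are in m, angles in rad, forces in N, time in s.
With the tool pointing down it reaches from about 0.275 to 0.875 m from the base axis. Payload 12.5 kg.
Tool frame: the origin (TCP) lies on the centre line of the jaws, within the pads' length; the fingertips stand r.finger_overhang ahead of it and the grasp point (between the pads) lies 3 mm ahead of it (r.finger_overhang is the distance from the TCP to the fingertips, in m); z points along the fingers, y is the line along which they close (so a half turn about z gives the same grasp; the last joint's range is limited). The gripper opens to 85 mm and grips with 20 to 120 N. Pads are 22 mm wide; open, the fingers measure 114 mm over their backs; the gripper's body (76 mm by 85 mm) begins 54 mm behind the grasp point. The pads swing forward as they close: fully open they stand 13 mm farther back than shut.
Start: joints at [1.241, 0.351, 1.652, -0, 1.139, -0.085], TCP at [0.133, 0.534, 0.253] pointing down, gripper open.
Joint ranges: [-2.75, 2.75], [-0.79, 2.1], [0.01, 2.65], [-1.57, 4.71], [0.07, 3.14], [-2.87, 2.87]. Speed limits (rad/s): [2.22, 2.22, 2.79, 3.14, 3.14, 3.14].

INTERFACE

Orientations are given as a unit quaternion [x, y, z, w].
In Python, from cell import r, optics gives the robot as it stands. The module is installed in compiled form; this text tells all that it offers. Calls block until the motion is done:
- r.move_to(position, orientation): joint-space move of the TCP to a pose.
- r.move_linear(position, rot=None, vel=0.15): straight line of the TCP; rot=None keeps the orientation; vel is the mean speed in m/s.
- r.set_joints(angles): joint-space move.
- r.set_gripper(opening, squeeze=None): opening from 0.0 (shut) to 1.0 (fully open); squeeze is the grip in N (None keeps the last); returns when the fingers have stopped.
- r.sleep(seconds).
- r.inverse_kinematics(position, orientation): joint angles nearest the present ones, or None.
- optics.get_image(name): name is "scene" or "top" or "wrist"; returns a dict with "pixels" (400x640x3 uint8, red, green, blue), "depth" (400x640 float32, m along the optical axis (not along the pixel's ray), 0 where there is no reading), "fx", "fy", "cx", "cy" (pixels), "camera_from_world" (4x4, takes a point from world to camera coordinates); the wrist camera has in their place "mount" (4x4, takes a point from camera to tool coordinates, whose origin is the TCP and whose axes are the flange's). Camera axes: x right, y down, z forward; pixel columns grow to the right and rows downward; lengths in m; the calibration is good to about 2 mm. A picture is of the moment at which its call begins: read the wrist's pose just before it.
A pose or a line that the arm cannot do raises r.PlanningError and nothing moves.
- r.hand_in(): hands the job in; it is judged then, once.
Readings, each from a call of its own:
- r.current_t(): time.
- r.current_q(): joint angles.
- r.current_qvel(): joint speeds.
- r.current_effort(): joint torques, N m.
- r.current_tool_pos(): TCP position.
- r.current_ee_rot(): TCP orientation.
- r.current_contact_force(): force on the tool from outside, world axes, zero at the start.
- r.current_torque(): the same for the moment, N m.
- r.current_opening(): opening from 0.0 (shut) to 1.0 (fully open).
- r.current_finger_force(): force on a finger pad.
Only numpy, scipy, OpenCV 4.12 (cv2) and the standard library are available. Lean on these libraries where they do the work, as an engineer would, in place of code of your own. Each camera call takes 0.05 s, during which the arm holds its last target. There are 200 camera calls.

TASK

Two small cabinets stand side by side on the bench; open the one with the dial gauge on its roof and the tall window in its door. Push its door in near the free edge until the touch-latch clicks over, draw back so that the spring pushes the door ajar, then with a finger behind the free edge push the door wide open, about square to the cabinet. Leave the plain cabinet shut and do not shift, lift or tip the bottle, marker and jar standing beside them.

Things in the scene. Friction and masses are not known exactly. Their poses are not given: they have to be found in the camera images.
- cab_window: Cabinet to open: cream steel, 200 wide (y), 200 deep (x), 190 high, fixed, left or right of the other. Told by a dial gauge (56 across, 80 high) at the back of its roof, 146 to 164 behind the front, and a dark tall window (62 x 132) in its door. Origin: middle of the lower front edge, 20 above the bench; x points into the cabinet, y along its front to the hinge side, z up.
- window_door (a joint): Its door's angle: 0 shut, grows to 1.75 as the free edge swings out. Pushed in at window_push against about 5 N (6 N if quick) the latch trips at about -0.033 (6 mm there), then the spring pushes back with about 10 N; hard stop at -0.042. As the pusher draws back, the spring drives it out within 1.5 s to about 0.39 (free edge 70 out). Beyond, it swings with slight friction and stays where left.
- window_push (a point): Place to push, on that door's front face, 30 from its free edge and 50 below its top edge; turns with the door. The door is a flat cream panel without handle, 196 wide, 196 high, 14 thick, laid on the cabinet's front; its top edge is 218 above the bench, 8 above the roof, seen from all sides.
- window_hinge (a point): On that door's vertical hinge line, at the height of its top edge (218 above the bench); fixed in place, at the cabinet's +y side, 98 from its middle. Shut, the door runs from here 196 towards the cabinet's -y, its inner face 2 and outer face 16 in front of this point. The spring plunger behind it is 140 from the hinge, low down (65 above the bench).
- cab_plain: The other cabinet, to be left shut: same make, size, axes and origin, but a flat roof with four black vent strips, no gauge and no window. Stands in line with the first, 30 beside it, on the same 20 high steel plinth (470 wide).
- plain_door (a joint): Angle of the plain cabinet's door, same size, latch and hinge side as the other; 0 shut.
- wash_bottle: White plastic bottle with a red cap, 60 across, 150 high, loose, standing; origin at the middle of its base.
- marker: Thick black marker standing on end, 26 across, 95 high, loose; origin at the middle of its base.
- jar: Amber screw jar with a white lid, 56 across, 65 high, loose, standing; origin at the middle of its base.
There are look-alikes about, which are no part of the job. What is shaped like the wash_bottle but green is not meant. Several things look just like the marker: the one meant starts farthest to the robot's right.

How it is judged:
By the outcome, as a careful person would: the job done as asked, in the order asked, and still so for the second after the job is handed in, with the robot touching nothing.
It also fails if it takes over 51 s, if anything falls off the work surface, if the arm or the gripper's body presses on something with over 40 N, if the wrist force passes 120 N, or if a joint passes its speed limit or range.

## Working session

There is one attempt and no reset: what is moved stays moved. The work goes in short steps, each a Python script; the robot and the scene stay as the last script left them, time stands still between calls to the robot, and variables do not carry over. Pictures are saved under pics/ and viewed, at most 10 in all, crops included, and the job is handed in when it is done.

```bash
mkdir -p pics; cat > h.py <<'E'
from cell import r, optics
import numpy as np, cv2
def grab(n):
    d=optics.get_image(n); return d
def pts(d):
    v,u=np.mgrid[0:400,0:640]; z=d["depth"]
    P=np.stack([(u-d["cx"])/d["fx"]*z,(v-d["cy"])/d["fy"]*z,z],-1)
    T=np.linalg.inv(d["camera_from_world"])
    W=P@T[:3,:3].T+T[:3,3]; W[z==0]=np.nan
    return W
E
python3 - <<'E'
from h import *
ims=[]
for n in("scene","top"):
    d=grab(n); np.savez(n+".npz",**d); cv2.imwrite(f"pics/{n}.png",d["pixels"][...,::-1])
    T=np.linalg.inv(d["camera_from_world"]); print(n,T[:3,3],T[:3,2])
print(r.current_t(),r.finger_overhang, r.current_ee_rot())
E
```

```text
scene [0.93292106 0.06487149 1.30615343] [-0.2924744   0.01154277 -0.95620369]
top [0.35906211 0.08114258 1.23576674] [ 0.17722793 -0.00257448 -0.98416647]
0.1 0.022 [ 1.22098046e-01  9.92517907e-01 -5.10806652e-04 -1.02762127e-04]
```

View pics/scene.png

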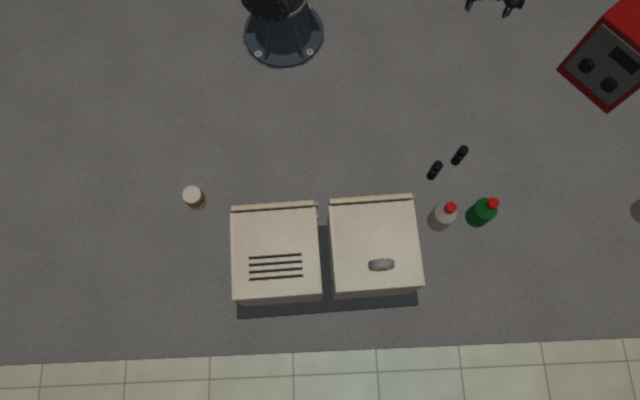

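View pics/top.png

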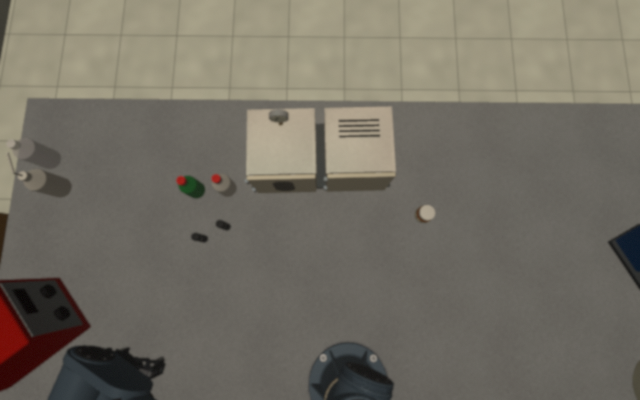

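Both views show the gauge cabinet on the robot's left: top view roof ~(281,142), door top strip ~(281,176), hinge at its left end. The plain cabinet with vents is at (360,142). The white bottle is at (220,183), the markers at (222,225) and (200,237), and the jar at (427,213).

```bash
python3 - <<'E'
from h import *
for n in("scene","top"):
    d=dict(np.load(n+".npz")); W=pts(d); X,Y,Z=W[...,0],W[...,1],W[...,2]
    # door tops
    m=(Z>.213)&(Z<.224)&(X>.3)&(X<.65)&(abs(Y)<.4)
    m=m.astype(np.uint8); k,l,s,c=cv2.connectedComponentsWithStats(m)
    for i in range(1,k):
        if s[i,4]>60:
            p=W[l==i]; (cc,sz,a)=cv2.minAreaRect(p[:,:2].astype(np.float32)*1000); print(n,"doortop",s[i],np.round(cc),np.round(sz),round(a,2),np.round(np.median(p[:,2]),4), np.round(cv2.boxPoints((cc,sz,a))).tolist(), np.polyfit(p[:,1],p[:,0],1))
    m=((Z>.03)&(X>.2)&(X<.65)&(abs(Y)<.45)).astype(np.uint8); k,l,s,c=cv2.connectedComponentsWithStats(m)
    for i in range(1,k):
        if s[i,4]>25:
            p=W[l==i]; t=p[p[:,2]>np.percentile(p[:,2],98)-.008]; print(n,"obj",s[i],np.round(p.min(0),3),np.round(p.max(0),3),"top",np.round(t.mean(0),3))
    m=(Z>.2)&(Z<.212)&(X>.4)&(abs(Y)<.4); 
    for a in (0,1):
        pass
    # front face of doors
    m=(Z>.1)&(Z<.205)&(X>.35)&(X<.55)&(abs(Y)<.4); print("face",m.sum())
E
```

```text
scene doortop [329 192  84  12 488] [612. 205.] [ 16. 196.] 2.0 0.2175 [[600.0, 302.0], [607.0, 107.0], [623.0, 107.0], [617.0, 303.0]] [-0.03221885  0.61862945]
scene doortop [231 199  84  15 491] [620. -24.] [ 21. 194.] 3.91 0.2174 [[602.0, 72.0], [616.0, -121.0], [637.0, -120.0], [624.0, 73.0]] [-0.03633789  0.61873076]
scene obj [429 160  14  17 158] [0.477 0.393 0.031] [0.504 0.418 0.101] top [0.49  0.405 0.094]
scene obj [182 185  23  23 370] [ 0.51  -0.278  0.032] [ 0.564 -0.225  0.071] top [ 0.536 -0.252  0.065]
scene obj [ 327  192   88   37 1691] [0.601 0.105 0.035] [0.65  0.311 0.223] top [0.615 0.207 0.217]
scene obj [ 230  199   89   21 1429] [ 0.608 -0.125  0.061] [0.65  0.082 0.223] top [ 0.623 -0.025  0.217]
scene obj [429 201  28  28 551] [0.595 0.38  0.031] [0.65  0.437 0.156] top [0.622 0.41  0.15 ]
face 0
top doortop [327 171  68   7 338] [622. -26.] [ 18. 192.] 1.25 0.2185 [[611.0, 70.0], [615.0, -122.0], [633.0, -121.0], [629.0, 71.0]] [-0.02854811  0.61905538]
top doortop [246 173  69   7 341] [614. 204.] [ 18. 194.] 1.99 0.2185 [[602.0, 301.0], [609.0, 107.0], [626.0, 108.0], [620.0, 302.0]] [-0.03214989  0.61870636]
top obj [ 244  164   73   29 1862] [0.601 0.105 0.031] [0.65  0.311 0.224] top [0.619 0.204 0.217]
top obj [ 323  165   72   26 1685] [ 0.608 -0.123  0.031] [0.65  0.082 0.224] top [ 0.622 -0.023  0.218]
top obj [211 174  24  21 381] [0.594 0.379 0.03 ] [0.648 0.438 0.154] top [0.623 0.409 0.151]
top obj [416 205  19  17 250] [ 0.511 -0.278  0.031] [ 0.56  -0.225  0.073] top [ 0.536 -0.254  0.066]
top obj [215 219  14  11  98] [0.479 0.392 0.032] [0.504 0.418 0.101] top [0.491 0.405 0.095]
face 0
```

```bash
cat >> h.py <<'E'
from scipy.spatial.transform import Rotation as R
psi=0.032; H=np.array([.6194,.3028]); OH=r.finger_overhang
def dp(a,dist,off):
    """world xy of a door point: dist from hinge along the door, off in front of the hinge line, door angle a"""
    t=-np.pi/2+psi-a      # direction hinge->free edge, swings clockwise seen from above to -x
    u=np.array([np.cos(t),np.sin(t)]); n=np.array([u[1],-u[0]])  # n: outer side
    return H+dist*u+off*n
def ori(e,yaw=psi,flip=1):
    z=np.array([np.cos(e)*np.cos(yaw),np.cos(e)*np.sin(yaw),-np.sin(e)]); y=flip*np.array([-np.sin(yaw),np.cos(yaw),0])
    return R.from_matrix(np.c_[np.cross(y,z),y,z]).as_quat(),z
E
python3 - <<'E'
from h import *
P=dp(0,.166,.016); print(P,dp(0,.196,.009),dp(1.57,.19,0))
for e in(0,20,30,45,60,90):
  for f in(1,-1):
    q,z=ori(np.radians(e),flip=f)
    print(e,f,[ (None if s is None else np.round(s,2)) for s in (r.inverse_kinematics(np.r_[P,.168]-z*(OH+b),q) for b in(-.007,.1))])
E
```

```text
[0.60871928 0.13637307] [0.61667554 0.10661239] [0.42950217 0.29656981]
0 1 [array([0.23, 0.78, 2.21, 3.34, 1.41, 1.54]), array([0.3 , 0.79, 2.43, 3.41, 1.65, 1.59])]
0 -1 [array([ 0.23,  0.78,  2.21,  3.34,  1.41, -1.6 ]), array([ 0.3 ,  0.79,  2.43,  3.41,  1.65, -1.55])]
20 1 [array([0.22, 0.55, 2.2 , 3.38, 0.83, 1.47]), array([0.28, 0.36, 2.42, 3.45, 0.86, 1.45])]
20 -1 [array([ 0.22,  0.55,  2.2 ,  3.38,  0.83, -1.67]), array([ 0.28,  0.36,  2.42,  3.45,  0.86, -1.69])]
30 1 [array([0.21, 0.46, 2.15, 3.45, 0.53, 1.39]), array([0.26, 0.21, 2.33, 3.58, 0.48, 1.29])]
30 -1 [array([ 0.21,  0.46,  2.15,  3.45,  0.53, -1.75]), array([ 0.26,  0.21,  2.33,  3.58,  0.48, -1.85])]
45 1 [array([0.19, 0.4 , 2.03, 4.19, 0.13, 0.64]), array([ 0.23,  0.13,  2.15, -1.01,  0.16, -0.43])]
45 -1 [array([ 0.19,  0.4 ,  2.03,  4.19,  0.13, -2.5 ]), array([ 0.23,  0.13,  2.15, -1.01,  0.16,  2.71])]
60 1 [array([ 0.18,  0.4 ,  1.88, -0.21,  0.35, -1.25]), array([ 0.19,  0.18,  1.92, -0.16,  0.53, -1.3 ])]
60 -1 [array([ 0.18,  0.4 ,  1.88, -0.21,  0.35,  1.89]), array([ 0.19,  0.18,  1.92, -0.16,  0.53,  1.85])]
90 1 [array([ 0.15,  0.56,  1.52, -0.  ,  1.07, -1.46]), array([ 0.15,  0.45,  1.4 , -0.  ,  1.28, -1.46])]
90 -1 [array([ 0.15,  0.56,  1.52, -0.  ,  1.07,  1.68]), array([ 0.15,  0.45,  1.4 , -0.  ,  1.28,  1.68])]
```

```bash
python3 - <<'E'
from h import *
r.set_gripper(0.0)
q,z=ori(np.radians(55)); P=np.r_[dp(0,.166,.016+.009),.162]-z*OH
n=np.r_[np.cos(psi),np.sin(psi),0]
r.move_to(P-.06*n,q); print(r.current_t(),r.current_tool_pos(),r.current_contact_force())
f0=r.current_contact_force()@n
r.move_linear(P-.006*n,vel=.08)
c=None
for s in np.arange(-.005,.020,.001):
    r.move_linear(P+s*n,vel=.02)
    f=-(r.current_contact_force()@n-f0); a=(r.current_tool_pos()-P)@n
    print(round(s*1e3),round(a*1e3,2),round(f,2))
    if c is None and f>1.5: c=a
    if f>25 or (c is not None and a-c>.0064): break
print(r.current_t())
E
```

```text
2.9083 [0.52722102 0.13435587 0.18022017] [ 0.09177136 -0.09146192 -0.19586899]
-5 -5.16 0.26
-4 -4.0 0.2
-3 -2.95 0.27
-2 -1.96 0.09
-1 -0.93 -0.51
0 0.05 -1.03
1 0.83 2.83
2 1.91 3.89
3 3.0 2.53
4 4.02 2.7
5 5.07 2.26
6 6.34 1.1
7 6.38 11.11
8 6.92 15.16
9 7.1 21.75
10 7.26 30.44
7.7333
```

```bash
cat >> h.py <<'E'
def door():
    out=[]
    for n in("scene","top"):
        d=grab(n); W=pts(d); X,Y,Z=W[...,0],W[...,1],W[...,2]
        m=((Z>.213)&(Z<.224)&(X>.38)&(X<.65)&(Y>-.2)&(Y<.36)).astype(np.uint8); k,l,s,c=cv2.connectedComponentsWithStats(m)
        for i in range(1,k):
            if s[i,4]>60:
                p=W[l==i]; cc,sz,a=cv2.minAreaRect(p[:,:2].astype(np.float32)*1000)
                v=np.linalg.svd(p[:,:2]-p[:,:2].mean(0),full_matrices=False)[2][0]; v=v*np.sign(-v[1]-v[0])
                print(n,np.round(cc),np.round(sz),"angle",round(-np.pi/2+psi-np.arctan2(v[1],v[0]),3))
    return d
E
python3 - <<'E'
from h import *
n=np.r_[np.cos(psi),np.sin(psi),0]; p=r.current_tool_pos()
r.move_linear(p-.14*n+[0,0,.02],vel=.12); r.sleep(1.0)
print(r.current_t(),r.current_contact_force())
d=door(); cv2.imwrite("pics/ajar.png",d["pixels"][60:280,150:480,::-1])
E
```

```text
10.0833 [ 0.00319221 -0.3040625   0.23768347]
scene [575. 214.] [195.  16.] angle 0.385
scene [619. -24.] [ 15. 194.] angle -0.001
top [623. -25.] [ 22. 192.] angle -0.0
top [577. 215.] [199.  22.] angle 0.39
```

View pics/ajar.png

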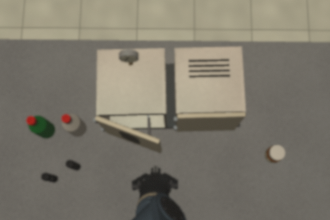

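The door stands ajar at 0.39 (free edge at about (160,148) in the crop) and the plain door is still shut. Next I insert a vertical finger behind the free edge and sweep the door open.

```bash
python3 - <<'E'
from h import *
off=-.0105; Z=.165+OH
def pose(a,o,z): return np.r_[dp(a,.174,o),z], ori(np.pi/2,psi-a)[0]
print(dp(.39,.098,.009), pose(.39,-.026,Z)[0])
A=np.linspace(.39,1.57,13)
qs=[r.inverse_kinematics(*pose(a,off,Z)) for a in A]; print(np.round(qs[0],2),np.round(qs[-1],2),[x is None for x in qs].count(True))
p=r.current_tool_pos(); r.move_linear([p[0],p[1],.31],vel=.2)
r.move_to(*pose(.39,-.026,.31)); print(r.current_t(),np.round(r.current_q(),2))
f0=r.current_contact_force()
r.move_linear(pose(.39,-.026,Z)[0],vel=.1); print("down",r.current_t(),r.current_contact_force()-f0)
for i,a in enumerate(A):
    P,q=pose(a,off,Z); r.move_linear(P,q,vel=.05 if i<10 else .03)
    print(round(a,2),np.round(r.current_contact_force()-f0,1))
    if np.linalg.norm(r.current_contact_force()-f0)>25: break
print(r.current_t()); d=door(); cv2.imwrite("pics/open.png",d["pixels"][60:280,150:480,::-1])
E
```

```text
[0.57663123 0.21416686] [0.58278168 0.13072124 0.187     ]
[ 0.16  0.49  1.62 -0.    1.03 -1.06] [ 0.48  0.4   1.77 -0.    0.98  0.45] 0
11.8 [ 0.14  0.39  1.46 -0.    1.3  -1.07]
down 13.1833 [ 1.15226799 -0.29670928 -0.01874986]
0.39 [ 0.7 -0.3 -1.5]
0.49 [ 0.6 -0.1 -0.8]
0.59 [ 0.4 -0.2  0.6]
0.68 [ 1.2 -0.1  0.4]
0.78 [-0.2  0.2 -0.6]
0.88 [ 0.6 -0.8  0.4]
0.98 [ 0.9 -0.2  0.8]
1.08 [0.2 0.3 0.1]
1.18 [ 0.3 -0.2 -0.1]
1.28 [-0.7 -0.5 -0.3]
1.37 [0.9 0.4 0.1]
1.47 [-0.3  0.1 -0.3]
1.57 [ 1.6 -0.4 -1.1]
20.2417
scene [536. 310.] [161.  15.] angle 1.6
scene [620. -24.] [ 16. 194.] angle -0.002
top [625. -25.] [ 25. 192.] angle 0.001
top [586. 310.] [59. 15.] angle -4.66
```

View pics/open.png

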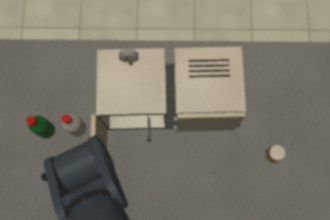

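The door is at about 1.6 rad. I'll withdraw and check everything.

```bash
python3 - <<'E'
from h import *
p=r.current_tool_pos(); r.move_linear(p+[0,-.04,0],vel=.08); r.move_linear(p+[0,-.04,.14],vel=.15)
r.move_linear([.36,.0,.33],vel=.15); r.sleep(.3)
print(r.current_t(),r.current_contact_force()); d=door()
for n in("scene","top"):
    d=grab(n); W=pts(d); X,Y,Z=W[...,0],W[...,1],W[...,2]
    for k,(x,y,h) in dict(bottle=(.622,.41,.15),marker=(.49,.405,.095),jar=(.536,-.252,.065)).items():
        m=(np.hypot(X-x,Y-y)<.06)&(abs(Z-h)<.008); print(n,k,np.round(W[m].mean(0),3) if m.any() else None)
E
```

```text
24.2667 [ 0.04559077  0.6796368  -0.51493629]
scene [520. 309.] [196.  15.] angle 1.58
scene [619. -24.] [ 15. 193.] angle -0.003
top [622. -26.] [ 20. 192.] angle 0.004
top [519. 309.] [193.  14.] angle 1.584
scene bottle [0.623 0.409 0.149]
scene marker [0.491 0.405 0.094]
scene jar [ 0.537 -0.252  0.064]
top bottle [0.623 0.409 0.15 ]
top marker [0.491 0.405 0.095]
top jar [ 0.536 -0.252  0.066]
```

```bash
python3 -c "
from h import *
print(r.hand_in())"
```

```text
the job is handed in; nothing more can be done
None
```

The window cabinet's door stands open at about 1.58 rad (square to the cabinet), the plain door is still shut, the bottle, marker and jar have not moved, and the job was handed in at about 24 s.

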